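# Show the underside witness mark to the inspection camera with the tilting mirror

### The arm

A 6-joint arm with a two-finger parallel gripper is mounted at the origin on a cart in front of the work surface, level with it; the furniture and walls round the work are solid. World frame = base frame: x ahead of the robot, y to its left, z up, the work surface at z = 0. Lengths are in mm, angles in degrees, forces in N, time in s.
With the tool pointing down it reaches from about 350 to 850 mm from the base axis. Payload 8.1 kg.
Tool frame: the origin (TCP) lies midway between the tips of the shut fingers; the grasp point (between the pads) lies 19 mm behind it; z points along the fingers, y is the line along which they close (so a half turn about z gives the same grasp; the last joint's range is limited). The gripper opens to 85 mm and grips with 20 to 120 N. Pads are 22 mm wide; open, the fingers measure 114 mm over their backs; the gripper's body (76 mm by 85 mm) begins 54 mm behind the grasp point. The pads swing forward as they close: fully open they stand 13 mm farther back than shut.
Start: joints at [-73.992, 7.471, 85.268, -0, 87.261, -4.893], TCP at [214.078, -560.514, 231.292] pointing down, gripper open.
Joint ranges: [-169.43, 169.43], [-51.17, 129.36], [1.28, 143.12], [-76.62, 256.62], [0, 156.53], [-152.29, 152.29]. Speed limits (degrees/s): [136.94, 136.94, 159.86, 180, 180, 180].

### API

Orientations are given as [roll, pitch, yaw] about the fixed x, y, z axes, in that order (R = Rz(yaw) Ry(pitch) Rx(roll)).
In Python, from bench import r gives the robot as it stands. The module is installed in compiled form; this text tells all that it offers.
- The arm moves only by the tool jog_arm, never from a script. Its argument "rows" is a list of rows, each a list of 2 entries, a list of its own where there are three numbers: the shift along the tool's x, y, z in mm, then the turn, a rotation vector about the tool's x, y, z in rad. A call has 1 to 10 rows; each row is the pose to reach, as a shift and turn from the pose commanded when the call began, along the tool's axes at that moment; what a row does not reach only later rows make up. A row lasts 1/10 s, in which the tool goes at most 50 mm and 8.59 degrees, less where a joint would pass 70% of its speed; a pose out of reach is approached as far as the arm can. A call with a gripper value outside its range is refused whole. "grip" is the finger opening in mm, from 0 to 85.4, set as the call begins (left out, the last holds). The fingers move at their own pace and stop on an object; "force" is the grip in N (left out, the last holds). Time passes only in rows, so rows that repeat a pose let the fingers close. It gives the time, the measured TCP pose, the force, the opening and the grip force at its end, in the units of the state.
- r.sense(): the state, without advancing time (a new reading comes with each control period).
- r.snapshot(name): name is "side" or "top" or "wrist"; returns (picture, depth): 400x640x3 uint8, blue, green, red; 400x640 float32, mm along the optical axis (not along the pixel's ray), 0 where there is no reading.
- r.camera_params(name): a dict with "fx", "fy", "cx", "cy" (pixels), "pose" (4x4, takes a point from camera to world coordinates); the wrist camera has in their place "tool_from_camera" (4x4, takes a point from camera to tool coordinates, whose origin is the TCP and whose axes are the flange's). Camera axes: x right, y down, z forward; pixel columns grow to the right and rows downward; lengths in mm; the calibration is good to about 2 mm. A picture is of the moment at which its call begins: read the wrist's pose just before it. camera_params takes no time and is no camera call.
- r.hand_in(): hands the job in; it is judged then, once.
The state is a dict: "time": time; "joint_pos": joint angles; "qd": joint speeds; "joint_efforts": joint torques, N m; "tool_pos": TCP position; "tcp_rot": TCP orientation; "ft_force": force on the tool from outside, world axes, zero at the start; "wrist_torque": the same for the moment, N m; "finger_gap": finger opening in mm; "grip_force": force on a finger pad.
Only numpy, scipy, OpenCV 4.12 (cv2) and the standard library are available. Lean on these libraries where they do the work, as an engineer would, in place of code of your own. Each camera call takes 0.05 s, during which the arm holds its last target. There are 200 camera calls.

### The job

Lay the brass stretcher bar, same way up as it lies on the bench, across the two saddles of the inspection stand, roughly centred and fully down between the cheeks, and let go of it. Then swing the stand's red crank handle until its mirror shows the red witness mark on the bar's underside to the stand's camera in the middle of the view, and finish while holding the handle at that angle, because a spring lays the mirror flat again when it is let go. Do not disturb the other parts on the bench.

Things in the scene. Friction and masses are not known exactly. Their poses are not given: they have to be found in the camera images.
- stand: inspection stand, fixed: aluminium base 90 x 300 x 12 mm, two grey saddle portals (each 14 mm along y, centred at y = -75 and +75 mm), black camera at the right (-y) end, tilting mirror in the middle. Origin on the bench below the mirror, midway between the portals; y along the bar's seat, away from the camera; x away from the robot (crank on the -x side); z up
- seat (a point): middle of the bar's seat, midway between the saddles, at the height of the saddle surfaces that carry the bar's underside: 130 mm above the bench (axes as the stand's). White cheeks beside each saddle leave 24 mm for the 20 mm bar; they are 7 mm high with a flared lead-in above, about 14 mm in all
- lens (a point): front of the camera's lens, 55 mm above the bench, 120 mm from the mirror's axis; the camera looks level along the stand's +y axis, under the bar, at the middle of the mirror
- mirror (a joint): tilt of the mirror, rad: 0 flat, face up (spring rest, start), growing as it tips to face the camera, stop at 1.45; at 0.785 (45 degrees) the camera looks straight up. Level axis along the stand's x axis, in the mirror's face, 55 mm above the bench, right below the seat's middle. The spring pulls back at the handle with about 1 N near 0, 2 N at 0.8
- handle (a point): middle of the red crank handle, where to grip: rod of 15 mm diameter, 58 mm long, parallel to the mirror's axis and 70 mm from it, 95 mm from the bar's centre line on the robot's side; lever 34 mm from here at its stand end. At joint 0 the lever leans 45 degrees away from the camera, at 0.785 it is upright, beyond it leans to the camera; the line of sight leans twice as far as the lever, same way
- sight: the camera's line of sight after the mirror, no solid thing: origin at the middle of the mirror on its axis, z axis the way the camera then looks, x axis as the stand's x. It turns by twice the mirror's joint value (joint 0: z along the stand's +y axis; 0.785: straight up)
- bar: loose straight brass bar, 20 x 200 x 10 mm (x, y, z), about 0.3 kg, flat on the bench at the left; origin at the centre of its underside, y along its length, z up. A steel cap screw head (11 mm across, 6.5 mm high) stands on its top 36 mm from the middle towards +y, right above the witness mark; it may lie on the stand either end round
- mark (a point): red witness paint, a disc of 12 mm on the bar's underside, 36 mm from the bar's middle towards its +y end, on its centre line
- radio_receiver: black radio receiver, 38 x 61 x 17 mm, lies loose at the back left; origin at the centre of its underside; leave it alone
- drive_bogie: geared axle set with four grey wheels, 70 x 69 x 31 mm, stands loose near the front edge on the right; origin at the centre of its underside; leave it alone
- gear_box_small: small brass U-bracket gearbox, 36 x 103 x 28 mm, lies loose behind the stand; origin at the centre of its underside; leave it alone

How it is judged (in metres and radians):
On the way, in this order (a step that is already met when the one before it is completed fails the run):
1. the bar lies across both saddles, fully down between the cheeks, and is let go (z of bar in the frame of seat between -0.002 and 0.002 m and x of bar in the frame of seat between -0.004 and 0.004 m and y of bar in the frame of seat between -0.02 and 0.02 m and angle between the y axis of bar and the y axis of stand, either way round below 0.07 rad and angle between bar's own z axis and vertical below 0.04 rad and linear speed of bar below 0.02 m/s and contact force between each of the arm, the fingers and bar below 0.1 N), for 0.3 s.
2. the robot holds the crank and the mirror shows the mark to the camera (all of step 1 and y of mark in the frame of sight between -0.007 and 0.007 m and x of mark in the frame of sight between -0.007 and 0.007 m and z of mark in the frame of sight above 0.04 m and contact force between the fingers and mirror above 0.5 N), for 0.3 s.
At the end, for the whole second after the job is handed in: Bar down on both saddles (2 mm, level), within 4 mm of the seat's centre line, 20 mm lengthwise, 0.07 rad, untouched by the robot; the camera's line of sight via the mirror passes within 7 mm of the mark's middle; fingers hold the crank (over 0.5 N), mirror still (all of step 2 and velocity of joint mirror between -0.1 and 0.1 rad/s); the arm keeps its last pose, push and grip.
It fails at once if another part on the bench is shifted by more than 15 mm (distance of any of radio_receiver, drive_bogie, gear_box_small from where it was at the start of the episode above 0.015 m).
It also fails if it takes over 51 s, if anything falls off the work surface, if the arm or the gripper's body presses on something with over 40 N, if the wrist force passes 120 N, or if a joint passes its speed limit or range.

## Working session

There is one attempt and no reset: what is moved stays moved. The work goes in short steps, Python scripts to look and compute and a tool call to move; the robot and the scene stay as the last step left them, time stands still between calls to the robot, and variables do not carry over. Pictures are saved under pics/ and viewed, at most 10 in all, crops included, and the job is handed in when it is done.

Besides the shell and the picture viewer there is one more tool, called by a JSON object that holds its "method" and its "body", one argument or row to a line. jog_arm: Moves the arm, as the interface text tells. Its arguments: {"type":"object","properties":{"rows":{"type":"array"},"grip":{"type":"number"},"force":{"type":"number"}},"required":["rows"]}

```bash
mkdir -p pics; cat > h.py <<'E'
import numpy as np, cv2
from bench import r
from scipy.spatial.transform import Rotation as R
def cloud(name):
    s=r.sense(); im,d=r.snapshot(name); p=r.camera_params(name)
    if name=='wrist':
        T=np.eye(4); T[:3,:3]=R.from_euler('xyz',s['tcp_rot'],degrees=True).as_matrix(); T[:3,3]=s['tool_pos']
        P=T@p['tool_from_camera']
    else: P=p['pose']
    v,u=np.mgrid[:400,:640]
    X=np.stack([(u-p['cx'])/p['fx']*d,(v-p['cy'])/p['fy']*d,d],-1)
    W=X@P[:3,:3].T+P[:3,3]; W[d==0]=np.nan
    return im,d,W,P,p
E
python3 - <<'E'
from h import *
s=r.sense(); print({k:np.round(v,3) for k,v in s.items()})
ims=[]
for n in('top','side'):
    im,d,W,P,p=cloud(n); print(n,p['fx'],p['cx'],p['cy'],np.round(P,3).tolist()); np.save(n+'.npy',W); cv2.imwrite('pics/%s.png'%n,im)
E
```

```text
{'time': np.float64(0.0), 'joint_pos': array([-7.3991e+01,  7.5150e+00,  8.5331e+01,  2.0000e-03,  8.7263e+01,
       -4.8940e+00]), 'qd': array([ 0.078, -0.065, -0.073,  0.071,  0.033,  0.071]), 'joint_efforts': array([-3.0000e-03, -5.6941e+01, -5.0054e+01, -0.0000e+00,  1.5000e-02,
        0.0000e+00]), 'tool_pos': array([ 213.936, -559.956,  230.233]), 'tcp_rot': array([-1.79892e+02, -1.10000e-02,  2.09020e+01]), 'ft_force': array([-0.057, -0.272, -0.236]), 'wrist_torque': array([-0.029, -0.002, -0.015]), 'grip_force': np.float64(0.0), 'finger_gap': np.float64(85.626)}
top 378.542952954323 315.31217216576374 191.13091913976774 [[-0.018, -0.981, 0.191, 366.104], [-1.0, 0.014, -0.026, 12.317], [0.023, -0.191, -0.981, 1122.86], [0.0, 0.0, 0.0, 1.0]]
side 419.18691692297915 320.7181226716641 197.1521860745953 [[-0.906, -0.205, 0.371, 174.262], [-0.423, 0.432, -0.796, 809.341], [0.003, -0.878, -0.478, 568.079], [0.0, 0.0, 0.0, 1.0]]
```

View pics/top.png

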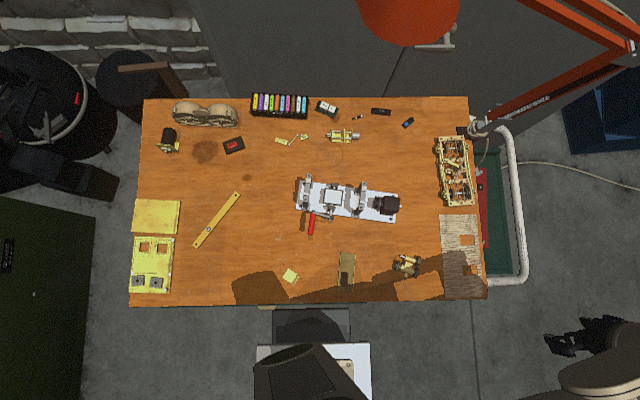

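View pics/side.png

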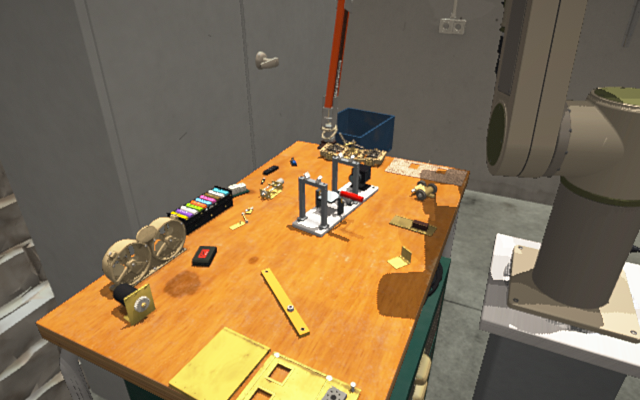

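The top view shows the bar from (238,193) to (195,246) with its screw near (209,227). The stand runs from about (300,190) to (400,215), with the red handle at (311,224). The side view agrees: bar from (265,270) to (305,333), stand around (335,195). Next I take coarse positions.

```bash
python3 - <<'E'
from h import *
W=np.load('top.npy'); im=cv2.imread('pics/top.png'); hsv=cv2.cvtColor(im,cv2.COLOR_BGR2HSV)
def reg(m,x0,x1,y0,y1):
    k=np.zeros_like(m);k[y0:y1,x0:x1]=1; return m&k
y=((hsv[...,0]>20)&(hsv[...,0]<35)&(hsv[...,1]>120)&(hsv[...,2]>120)).astype(np.uint8)
y=reg(y,188,245,187,252); print('bar px',y.sum())
pt=cv2.findNonZero(y); print(cv2.minAreaRect(pt))
P=W[y>0]; c=np.nanmean(P,0); print('bar',c); q=P[:,:2]-c[:2]; q=q[~np.isnan(q[:,0])]
u,s,vt=np.linalg.svd(q,full_matrices=False); print(vt[0],np.degrees(np.arctan2(vt[0][1],vt[0][0])),np.ptp(q@vt[0]),np.median(P[:,2]))
m=((hsv[...,0]<8)|(hsv[...,0]>172))&(hsv[...,1]>150)&(hsv[...,2]>80); m=reg(m.astype(np.uint8),295,325,208,245)
P=W[m>0]; print('handle',m.sum(),np.nanmean(P,0)); q=P[:,:2]-np.nanmean(P[:,:2],0); vt=np.linalg.svd(q)[2]; print(np.degrees(np.arctan2(vt[0][1],vt[0][0])))
g=((W[...,2]>8)&(W[...,2]<17)&(hsv[...,1]<60)).astype(np.uint8); g=reg(g,285,415,165,235)
P=W[g>0][:,:2].astype(np.float32); print('base',len(P),cv2.minAreaRect(P))
g=((W[...,2]>115)&(W[...,2]<160)).astype(np.uint8); g=reg(g,285,415,165,235)
n,l,st,ce=cv2.connectedComponentsWithStats(g)
for i in range(1,n):
    if st[i,4]>5: print(st[i],np.nanmean(W[l==i],0),cv2.minAreaRect(W[l==i][:,:2].astype(np.float32)))
print('zmax',np.nanmax(W[165:235,285:415,2]))
E
```

```text
bar px 417
((215.66612243652344, 219.3282470703125), (6.554511547088623, 69.02787780761719), 38.85337448120117)
bar [503.96938726 275.61630474   9.64284127]
[-0.79415806  0.60771126] 142.57580476347886 198.76250136481377 nan
handle 106 [473.95545693  -1.46938137 109.0425001 ]Traceback (most recent call last):
  File "<stdin>", line 11, in <module>
    u, s, vh = gufunc(a, signature=signature)
               ~~~~~~^^^^^^^^^^^^^^^^^^^^^^^^
    raise LinAlgError("SVD did not converge")
numpy.linalg.LinAlgError: SVD did not converge
```

```bash
python3 - <<'E'
from h import *
W=np.load('top.npy'); im=cv2.imread('pics/top.png'); hsv=cv2.cvtColor(im,cv2.COLOR_BGR2HSV)
def reg(m,x0,x1,y0,y1):
    k=np.zeros_like(m);k[y0:y1,x0:x1]=1; return m&k
m=((hsv[...,0]<8)|(hsv[...,0]>172))&(hsv[...,1]>150)&(hsv[...,2]>80); m=reg(m.astype(np.uint8),295,325,208,245)
P=W[m>0]; P=P[~np.isnan(P[:,0])]; P=P[P[:,2]>50]; print('handle',len(P),P.mean(0),np.ptp(P,axis=0)); vt=np.linalg.svd(P-P.mean(0))[2]; print(vt[0])
g=((W[...,2]>8)&(W[...,2]<17)&(hsv[...,1]<60)).astype(np.uint8); g=reg(g,285,415,165,235)
P=W[g>0][:,:2].astype(np.float32); print('base',len(P),cv2.minAreaRect(P))
for a,b in((20,70),(70,115),(115,134),(134,170)):
  g=((W[...,2]>a)&(W[...,2]<b)).astype(np.uint8); g=reg(g,285,415,165,235)
  n,l,st,ce=cv2.connectedComponentsWithStats(g)
  for i in range(1,n):
    if st[i,4]>5: print(a,st[i],W[l==i].mean(0).round(1),cv2.minAreaRect(W[l==i][:,:2].astype(np.float32)))
cv2.imwrite('pics/st.png',cv2.resize(im[165:245,285:415],None,fx=6,fy=6,interpolation=cv2.INTER_CUBIC))
E
```

```text
handle 103 [473.52968317  -1.45406365 110.08575078] [54.42487753 19.67230374 11.73030246]
[-0.9854803   0.16888394  0.01751576]
base 1713 ((550.0771484375, -109.299560546875), (297.698974609375, 89.63163757324219), 80.9383544921875)
20 [323 183  20  38 421] [551.4 -64.6  55.8] ((542.0971069335938, -63.28733825683594), (53.75105667114258, 107.30003356933594), 80.92315673828125)
20 [355 188   6   6  20] [ 575.4 -139.6   40.7] ((576.6724243164062, -138.6881561279297), (15.156359672546387, 7.386088848114014), 31.654293060302734)
20 [374 197  23  19 112] [ 526.6 -203.7   59.8] ((532.15576171875, -214.5880126953125), (64.22602844238281, 40.9193000793457), 78.2450942993164)
20 [301 204   7   5  17] [531.8  17.1  38.2] ((534.3125610351562, 16.521764755249023), (17.164316177368164, 12.262142181396484), 75.47529602050781)
20 [399 205   3   4   8] [ 525.1 -257.7   59.5] ((525.6612548828125, -257.34185791015625), (5.833049297332764, 9.345902442932129), 80.86217498779297)
20 [353 210   8   6  21] [ 509.9 -130.9   43.5] ((511.1517028808594, -129.5682373046875), (20.628862380981445, 10.121850967407
[... 1400 characters left out ...]
29.6] ((539.6738891601562, 13.030935287475586), (13.551811218261719, 18.401674270629883), 83.86343383789062)
134 [306 178   5   6  22] [586.    5.8 141.3] ((587.005859375, 5.403681755065918), (10.654052734375, 12.571897506713867), 89.21073913574219)
134 [361 186   6   6  25] [ 562.  -141.6  141.8] ((562.5481567382812, -142.0958251953125), (13.590372085571289, 10.463050842285156), 76.44398498535156)
134 [304 192   5   4  18] [551.1  10.8 142.7] ((550.8128662109375, 11.208547592163086), (10.563158988952637, 9.576221466064453), 89.25279998779297)
134 [360 200   5   4  18] [ 527.7 -136.4  142.3] ((528.0563354492188, -136.15066528320312), (11.12653923034668, 10.89848804473877), 80.11761474609375)
```

View pics/st.png

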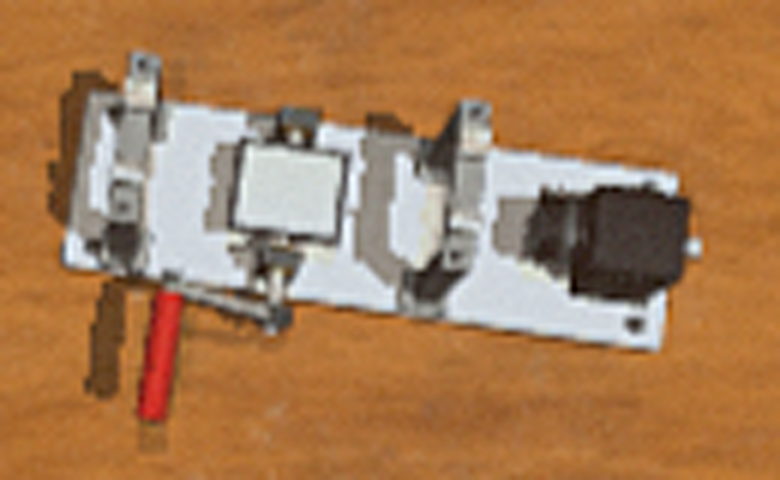

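Crop: the mirror is at (290,190), the handle at (160,355), and the saddle cheeks at x≈140 and x≈465. The seat works out to about (556.8, -65.5, 130), stand yaw -9.1°. The portal spacing comes to 149.4 mm against 150. The bar is at (504, 275.6) with its y axis at 142.6°, screw end towards the robot. Moving over the bar.

{"method": "jog_arm", "body": {
  "rows": [
    [[569,-678,60],[0,0,-2.124]],
    [[569,-678,60],[0,0,-2.124]],
    [[569,-678,60],[0,0,-2.124]],
    [[569,-678,60],[0,0,-2.124]],
    [[569,-678,60],[0,0,-2.124]],
    [[569,-678,60],[0,0,-2.124]],
    [[569,-678,60],[0,0,-2.124]],
    [[569,-678,60],[0,0,-2.124]],
    [[569,-678,60],[0,0,-2.124]],
    [[569,-678,60],[0,0,-2.124]]
  ],
  "grip": 50,
  "force": 40
}}

```text
time: 1.1
tool_pos: [377.4, -87.2, 197.3]
tcp_rot: [180.0, 0.0, 107.2]
ft_force: [1.2, -0.1, 0.6]
finger_gap: 49.8
grip_force: 0.0
```

{"method": "jog_arm", "body": {
  "rows": [
    [[311,226,47],[0,0,-0.621]],
    [[311,226,47],[0,0,-0.621]],
    [[311,226,47],[0,0,-0.621]],
    [[311,226,47],[0,0,-0.621]],
    [[311,226,47],[0,0,-0.621]],
    [[311,226,47],[0,0,-0.621]],
    [[311,226,47],[0,0,-0.621]],
    [[311,226,47],[0,0,-0.621]],
    [[311,226,47],[0,0,-0.621]],
    [[311,226,47],[0,0,-0.621]]
  ]
}}

```text
time: 2.1
tool_pos: [502.8, 274.4, 149.3]
tcp_rot: [-179.9, -0.1, 142.5]
ft_force: [-0.4, 0.2, -0.1]
finger_gap: 50.0
grip_force: 0.0
```

```bash
python3 - <<'E'
from h import *
s=r.sense(); print(s['tool_pos'],s['tcp_rot'])
im,d,W,P,p=cloud('wrist'); cv2.imwrite('pics/w1.png',im); print(P.round(2).tolist(),p['fx'])
hsv=cv2.cvtColor(im,cv2.COLOR_BGR2HSV)
m=((hsv[...,0]>20)&(hsv[...,0]<35)&(hsv[...,1]>120)&(hsv[...,2]>110)&(W[...,2]>5)&(W[...,2]<14)).astype(np.uint8)
n,l,st,ce=cv2.connectedComponentsWithStats(m)
for i in np.argsort(-st[1:,4])[:3]+1:
    Q=W[l==i]; print(st[i],Q.mean(0),cv2.minAreaRect(Q[:,:2].astype(np.float32)))
E
```

```text
[502.79143586 274.35949038 149.32087037] [-1.79874699e+02 -5.05666484e-02  1.42529145e+02]
[[0.61, 0.75, 0.25, 439.01], [0.79, -0.58, -0.19, 323.5], [-0.0, 0.31, -0.95, 291.32], [0.0, 0.0, 0.0, 1.0]] 323.88479675603446
[  408     0   199   153 18619] [518.26180087 453.02080905   8.04607191] ((516.53369140625, 456.2588806152344), (133.55838012695312, 98.47001647949219), 85.84622955322266)
[383   0  41  34 379] [436.79485597 404.99636658   8.33858074] ((437.1669921875, 404.2760925292969), (37.09434509277344, 12.490954399108887), 13.17780876159668)
[316 193  18  20 254] [525.81680733 263.51758803   9.07387101] ((524.1766357421875, 263.3266906738281), (15.944583892822266, 18.969646453857422), 53.47075653076172)
```

View pics/w1.png

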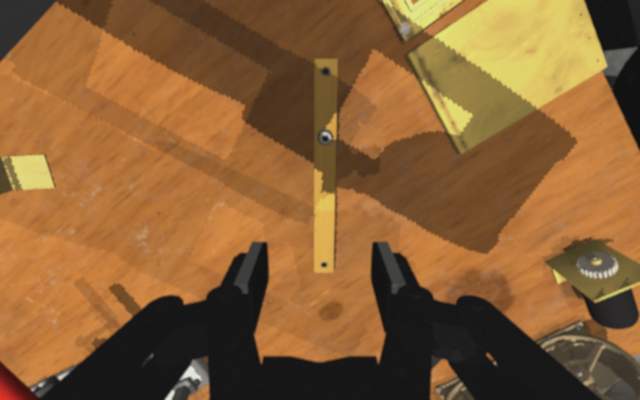

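The wrist view shows the bar upright at columns 315–337, rows 59–272, with the screw at (325,137) and the fingers at (266,245) and (373,245). I measure its middle.

```bash
python3 - <<'E'
from h import *
s=r.sense(); im,d,W,P,p=cloud('wrist')
hsv=cv2.cvtColor(im,cv2.COLOR_BGR2HSV)
m=(hsv[...,0]>19)&(hsv[...,0]<35)&(hsv[...,1]>90); m[:,:295]=0;m[:,355:]=0;m[:50]=0;m[290:]=0
m=cv2.morphologyEx(m.astype(np.uint8),cv2.MORPH_OPEN,np.ones((5,5)))
v,u=np.nonzero(m); ray=np.stack([(u-p['cx'])/p['fx'],(v-p['cy'])/p['fy'],np.ones(len(u))],-1)@P[:3,:3].T
X=P[:3,3]+ray*((10-P[2,3])/ray[:,2:]); X=X[:,:2]
Rm=R.from_euler('xyz',s['tcp_rot'],degrees=True).as_matrix()
L=(X-s['tool_pos'][:2])@Rm[:2,:2]
print(len(u),u.min(),u.max(),v.min(),v.max(),cv2.minAreaRect(X.astype(np.float32)),cv2.minAreaRect(L.astype(np.float32)))
for lo,hi in((-80,-50),(-30,0),(20,50),(60,90)):
    q=L[(L[:,0]>lo)&(L[:,0]<hi)]; print(lo,len(q),q[:,1].min(),q[:,1].max(),np.median(q[:,1]))
print(L.min(0),L.max(0))
E
```

```text
1003 316 334 192 258 ((543.5123901367188, 248.54335021972656), (16.794618606567383, 68.43509674072266), 52.30804443359375) ((-47.36592483520508, 4.852250099182129), (68.43512725830078, 16.794586181640625), 0.14785136282444)
-80 390 -3.6021744414228367 11.84107762609973 3.2221156911351576
-30 272 -3.5000234560019714 13.294680290712236 6.6724561267891955Traceback (most recent call last):
  File "<stdin>", line 12, in <module>
    return umr_minimum(a, axis, None, out, keepdims, initial, where)
ValueError: zero-size array to reduction operation minimum which has no identity
```

```bash
cat >> h.py <<'E'
def cast(px,z,P,p):
    px=np.array(px,float); ray=np.stack([(px[:,0]-p['cx'])/p['fx'],(px[:,1]-p['cy'])/p['fy'],np.ones(len(px))],-1)@P[:3,:3].T
    return P[:3,3]+ray*((np.reshape(z,(-1,1))-P[2,3])/ray[:,2:])
def tool(X,s):
    return (X-s['tool_pos'])@R.from_euler('xyz',s['tcp_rot'],degrees=True).as_matrix()
E
python3 - <<'E'
from h import *
s=r.sense(); im,d,W,P,p=cloud('wrist'); g=cv2.cvtColor(im,cv2.COLOR_BGR2LAB).astype(int)
for v in (90,120,170,210,250):
    row=im[v,305:346].astype(int); k=row[:,1]-row[:,0]*.5-row[:,2]*.5
    e=np.abs(np.diff(g[v,305:346,1:].astype(float),axis=0)).sum(1); print(v,[(305+i,round(e[i])) for i in np.sort(np.argsort(-e)[:5])])
for v in([55,300]):pass
col=g[40:290,325].astype(float); e=np.abs(np.diff(col,axis=0)).sum(1); print([(40+i,round(e[i])) for i in np.sort(np.argsort(-e)[:12])])
X=cast([(315,59),(337,59),(314,272),(334,272),(325,137)],[10,10,10,10,16.5],P,p); print(tool(X,s).round(1)); print(X[:4].mean(0),X[4])
E
```

```text
90 [(np.int64(312), 3), (np.int64(313), 5), (np.int64(314), 4), (np.int64(337), 6), (np.int64(338), 5)]
120 [(np.int64(328), 10), (np.int64(329), 8), (np.int64(336), 12), (np.int64(337), 10), (np.int64(338), 10)]
170 [(np.int64(313), 6), (np.int64(314), 9), (np.int64(317), 5), (np.int64(318), 10), (np.int64(319), 8)]
210 [(np.int64(313), 9), (np.int64(314), 11), (np.int64(315), 9), (np.int64(334), 9), (np.int64(335), 13)]
250 [(np.int64(313), 8), (np.int64(314), 9), (np.int64(333), 9), (np.int64(334), 13), (np.int64(336), 8)]
[(np.int64(63), 43), (np.int64(127), 52), (np.int64(129), 41), (np.int64(130), 41), (np.int64(133), 61), (np.int64(134), 58), (np.int64(258), 47), (np.int64(259), 66), (np.int64(260), 54), (np.int64(264), 40), (np.int64(265), 60), (np.int64(266), 59)]
[[100.   -3.8 140.3]
 [100.   14.  140.3]
 [-97.7  -5.5 140.3]
 [-97.7  14.5 140.3]
 [ 38.    4.6 133.8]]
[505.16676657 277.59071729  10.        ] [475.80062208 299.9124971   16.5       ]
```

{"method": "jog_arm", "body": {
  "rows": [
    [[1,5,40],[0,0,0]],
    [[1,5,80],[0,0,0]],
    [[1,5,115],[0,0,0]],
    [[1,5,135],[0,0,0]],
    [[1,5,144],[0,0,0]],
    [[1,5,147],[0,0,0]],
    [[1,5,147],[0,0,0]]
  ]
}}

```text
time: 2.95
tool_pos: [506.6, 278.4, 4.6]
tcp_rot: [179.9, 0.0, 142.4]
ft_force: [0.0, 0.2, 0.5]
finger_gap: 50.0
grip_force: 0.0
```

{"method": "jog_arm", "body": {
  "rows": [
    [[0,0,0],[0,0,0]],
    [[0,0,0],[0,0,0]],
    [[0,0,0],[0,0,0]],
    [[0,0,0],[0,0,0]],
    [[0,0,0],[0,0,0]],
    [[0,0,0],[0,0,0]],
    [[0,0,0],[0,0,0]]
  ],
  "grip": 12,
  "force": 60
}}

```text
time: 3.65
tool_pos: [507.0, 279.1, 5.3]
tcp_rot: [179.9, 0.1, 142.4]
ft_force: [-0.9, -1.4, 6.3]
finger_gap: 17.4
grip_force: 58.7
```

{"method": "jog_arm", "body": {
  "rows": [
    [[0,0,-10],[0,0,0]],
    [[0,0,-40],[0,0,0]],
    [[0,0,-80],[0,0,0]],
    [[0,0,-130],[0,0,0]],
    [[0,0,-180],[0,0,0]],
    [[0,0,-200],[0,0,0]],
    [[0,0,-200],[0,0,0]]
  ]
}}

```text
time: 4.35
tool_pos: [508.2, 279.8, 209.4]
tcp_rot: [179.5, 0.2, 142.4]
ft_force: [0.1, 0.3, -1.8]
finger_gap: 17.3
grip_force: 59.2
```

```bash
python3 - <<'E'
from h import *
s=r.sense(); print({k:np.round(s[k],1) for k in('tool_pos','tcp_rot','ft_force','finger_gap','grip_force')})
im,d,W,P,p=cloud('wrist'); cv2.imwrite('pics/w2.png',im)
E
```

```text
{'tool_pos': array([508.2, 279.8, 209.4]), 'tcp_rot': array([179.5,   0.2, 142.4]), 'ft_force': array([ 0.1,  0.3, -1.8]), 'finger_gap': np.float64(17.3), 'grip_force': np.float64(59.2)}
```

View pics/w2.png

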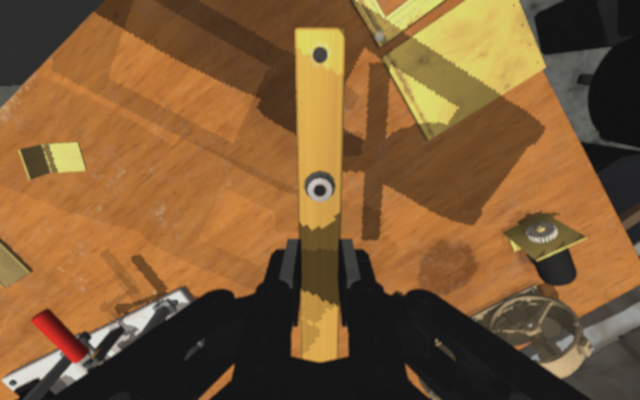

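The bar is held: far end at row 28, screw at (320,187), centred between the pads. I now measure its pose in the tool frame.

```bash
python3 - <<'E'
from h import *
s=r.sense(); im,d,W,P,p=cloud('wrist')
L=tool(W.reshape(-1,3),s).reshape(W.shape)
z=L[...,2]; sub=np.zeros(z.shape,bool); sub[20:235,285:355]=1
sub&=(z>-20)&(z<15)&(np.abs(L[...,1])<20)
Q=L[sub]; print(len(Q),Q.min(0),Q.max(0)); 
for lo in range(0,110,10):
    q=Q[(Q[:,0]>lo)&(Q[:,0]<=lo+10)]
    if len(q): print(lo,len(q),np.median(q[:,2]).round(1),q[:,1].min().round(1),q[:,1].max().round(1))
f=Q[(Q[:,0]>50)]; A=np.c_[f,np.ones(len(f))]; c=np.linalg.lstsq(A[:,[0,1,3]],f[:,2],rcond=None)[0]; print('plane',c)
E
```

```text
9667 [ 13.21254954 -10.10969525 -12.06128647] [101.93598774  10.01857316  -0.63707045]
10 530 -3.8 -9.8 9.7
20 873 -3.8 -10.1 10.0
30 820 -4.7 -9.9 9.8
40 1094 -4.1 -10.0 10.0
50 1046 -3.8 -9.9 9.8
60 1134 -3.8 -10.0 10.0
70 1236 -3.8 -10.0 10.0
80 1281 -3.8 -10.1 10.0
90 1407 -3.8 -9.9 10.0
100 246 -3.6 -9.7 9.8
plane [ 1.16215701e-04  3.50549084e-03 -3.82490329e+00]
```

{"method": "jog_arm", "body": {
  "rows": [
    [[-20,-20,0],[0,0,0.086]],
    [[-50,-49,0],[0,0,0.215]],
    [[-80,-78,0],[0,0,0.343]],
    [[-110,-108,0],[0,0,0.472]],
    [[-140,-137,0],[0,0,0.601]],
    [[-170,-167,0],[0,0,0.73]],
    [[-200,-196,0],[0,0,0.858]],
    [[-225,-220,0],[0,0,0.966]],
    [[-242,-238,0],[0,0,1.041]],
    [[-250,-245,0],[0,0,1.073]]
  ]
}}

```text
time: 5.45
tool_pos: [552.8, -70.1, 200.2]
tcp_rot: [-179.7, 0.0, 80.7]
ft_force: [-0.8, 1.0, -2.9]
finger_gap: 16.9
grip_force: 59.2
```

{"method": "jog_arm", "body": {
  "rows": [
    [[0,0,0],[0,0,0]],
    [[0,0,0],[0,0,0]],
    [[0,0,0],[0,0,0]],
    [[0,0,0],[0,0,0]]
  ]
}}

```text
time: 5.85
tool_pos: [554.4, -66.8, 203.3]
tcp_rot: [-180.0, -0.0, 81.1]
ft_force: [1.4, 0.3, -1.9]
finger_gap: 17.5
grip_force: 59.2
```

```bash
python3 - <<'E'
from h import *
s=r.sense(); print({k:np.round(s[k],2) for k in('tool_pos','tcp_rot','ft_force','finger_gap','grip_force')})
im,d,W,P,p=cloud('wrist'); cv2.imwrite('pics/w3.png',im); np.save('w3.npy',W)
L=tool(W.reshape(-1,3),s).reshape(W.shape)
z=L[...,2]; sub=np.zeros(z.shape,bool); sub[20:235,285:355]=1
Q=L[sub&(z>-20)&(z<15)&(np.abs(L[...,1])<20)]; print(Q.min(0),Q.max(0))
f=Q[(Q[:,0]>50)]; print('plane',np.linalg.lstsq(np.c_[f[:,:2],np.ones(len(f))],f[:,2],rcond=None)[0])
for a,b in((120,134),(134,150)):
  g=((W[...,2]>a)&(W[...,2]<b)).astype(np.uint8)
  n,l,st,ce=cv2.connectedComponentsWithStats(g)
  for i in range(1,n):
    if st[i,4]>60: print(a,st[i],W[l==i].mean(0).round(1),L[l==i].min(0).round(1),L[l==i].max(0).round(1))
E
```

```text
{'tool_pos': array([554.44, -66.79, 203.33]), 'tcp_rot': array([-1.7999e+02, -1.0000e-02,  8.1080e+01]), 'ft_force': array([ 1.38,  0.25, -1.95]), 'finger_gap': np.float64(17.47), 'grip_force': np.float64(59.23)}
[ 12.95778327 -10.12470656 -12.28903563] [101.70481454  10.01307306  -1.12645454]
plane [ 1.54982238e-03  1.94343617e-03 -3.96568052e+00]
120 [266  75  24  24 509] [540.   15.3 129.3] [ 71.8 -34.9  70.8] [ 85.9 -19.8  77.2]
120 [365  76  23  23 501] [601.9   5.4 129.2] [71.9 28.7 71. ] [85.3 43.3 76.6]
134 [289  75   7  25 168] [550.3  13.7 142.8] [ 71.8 -18.7  58.2] [ 85.5 -14.5  63.2]
134 [346  75  20  25 461] [587.9   7.7 141. ] [71.7 16.1 57.7] [85.7 27.2 69. ]
```

View pics/w3.png

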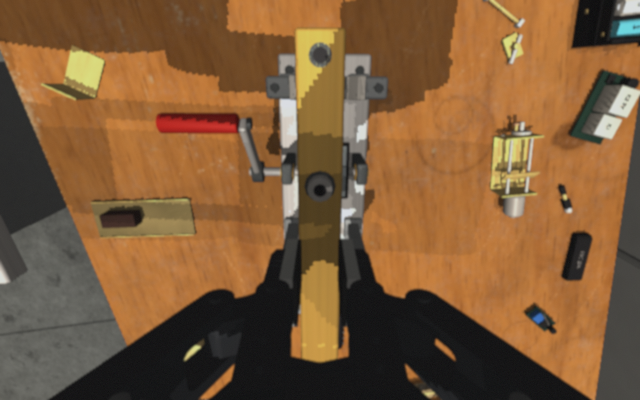

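Wrist view: the left portal's posts are at (277,87) and (376,87), the bar at columns 297–343, the handle at (197,123). The portal centre sits 4.3 mm in tool +y from the bar's line and 2.7 mm ahead. I correct, come down part way and look again.

{"method": "jog_arm", "body": {
  "rows": [
    [[1,2,5],[0,0,0.001]],
    [[2,4,18],[0,0,0.002]],
    [[2.5,4,30],[0,0,0.003]],
    [[2.5,4,38],[0,0,0.003]],
    [[2.5,4,40],[0,0,0.003]],
    [[2.5,4,40],[0,0,0.003]],
    [[2.5,4,40],[0,0,0.003]],
    [[2.5,4,40],[0,0,0.003]]
  ]
}}

```text
time: 6.7
tool_pos: [559.3, -66.4, 164.2]
tcp_rot: [179.9, 0.0, 80.8]
ft_force: [-0.0, 0.5, -2.7]
finger_gap: 17.4
grip_force: 59.2
```

```bash
cat > m.py <<'E'
from h import *
def meas(f):
    s=r.sense(); print({k:np.round(s[k],2) for k in('tool_pos','tcp_rot','ft_force','finger_gap','grip_force')})
    im,d,W,P,p=cloud('wrist'); cv2.imwrite('pics/%s.png'%f,im); np.save(f+'.npy',W)
    L=tool(W.reshape(-1,3),s).reshape(W.shape)
    Q=L[(np.abs(L[...,2]+3)<10)&(np.abs(L[...,1])<20)&(L[...,0]>50)]; print(Q.min(0),Q.max(0))
    for a,b in((-5,18),(123,133.5),(135,148)):
      g=((W[...,2]>a)&(W[...,2]<b)).astype(np.uint8); g[:,:220]=0; g[:,420:]=0
      if a<0: g&=((W[...,2]>7)&(cv2.cvtColor(im,cv2.COLOR_BGR2HSV)[...,1]<60))
      n,l,st,ce=cv2.connectedComponentsWithStats(g)
      for i in range(1,n):
        if st[i,4]>60: print(a,st[i],L[l==i].min(0).round(1),L[l==i].max(0).round(1))
    return s,im,W,L,P,p
E
python3 -c "
from m import *
meas('w4')"
```

```text
{'tool_pos': array([559.29, -66.36, 164.2 ]), 'tcp_rot': array([179.93,   0.  ,  80.77]), 'ft_force': array([-0.05,  0.51, -2.73]), 'finger_gap': np.float64(17.36), 'grip_force': np.float64(59.21)}
[ 50.04447341 -10.11614504  -6.16932122] [101.57149764   9.97462064  -1.36993978]
-5 [266  51  29  25 697] [ 87.6 -46.  146.3] [107.  -21.6 156. ]
-5 [345  51  26  25 640] [ 87.7  21.2 146.6] [107.1  43.4 156.3]
-5 [ 268  104   29   76 1537] [ -5.3 -46.1 146.5] [ 63.8 -21.2 156.5]
-5 [ 343  104   27   76 1419] [ -5.2  21.1 146.5] [ 63.8  43.8 156.2]
-5 [273 190  26  59 957] [-75.3 -45.7 146.2] [-15.7 -21.2 156.2]
-5 [341 190  24  59 892] [-75.   21.  146.3] [-15.6  43.6 155.6]
123 [244  76  28  28 741] [ 70.8 -39.9  31. ] [ 84.4 -25.5  38. ]
123 [365  76  28  28 742] [70.8 23.4 31.4] [84.5 38.2 37.8]
135 [271  76  24  30 685] [ 70.6 -23.8  18.5] [ 84.2 -12.9  29.2]
135 [344  76  22  30 617] [70.6 12.1 18.9] [84.2 22.  29.1]
135 [338 323  10  28 188] [-79.8  12.1  19.6] [-64.5  17.4  29.2]
135 [292 324   9  25 159] [-79.2 -17.6  21.4] [-64.8 -12.6  29.1]
```

Both portals now measure -0.6 mm in tool y, and lengthwise is off by about +1.5 mm. Lowering slowly.

{"method": "jog_arm", "body": {
  "rows": [
    [[1,-0.5,3],[0,0,0]],
    [[1.5,-0.7,8],[0,0,0]],
    [[1.5,-0.7,13],[0,0,0]],
    [[1.5,-0.7,17],[0,0,0]],
    [[1.5,-0.7,20],[0,0,0]],
    [[1.5,-0.7,23],[0,0,0]],
    [[1.5,-0.7,25],[0,0,0]],
    [[1.5,-0.7,26],[0,0,0]],
    [[1.5,-0.7,26.5],[0,0,0]],
    [[1.5,-0.7,26.5],[0,0,0]]
  ]
}}

```text
time: 7.75
tool_pos: [558.5, -64.6, 137.0]
tcp_rot: [180.0, -0.0, 80.8]
ft_force: [-0.1, -0.3, -2.6]
finger_gap: 17.8
grip_force: 59.2
```

```bash
python3 -c "
from m import *
meas('w5')"
```

```text
{'tool_pos': array([558.45, -64.62, 137.04]), 'tcp_rot': array([179.99,  -0.  ,  80.77]), 'ft_force': array([-0.07, -0.35, -2.57]), 'finger_gap': np.float64(17.79), 'grip_force': np.float64(59.23)}
[ 50.00065171 -19.98464117  -8.92044972] [101.61877929  19.98838953   6.99098818]
-5 [262  50  33  29 894] [ 84.8 -44.9 119. ] [105.3 -19.6 129.6]
-5 [345  50  33  29 910] [ 84.9  19.2 119.1] [105.3  45.1 129.6]
-5 [ 265  111   32   81 1761] [ -8.2 -44.8 119.3] [ 59.9 -19.4 129.1]
-5 [ 343  111   32   81 1774] [ -8.5  19.1 119.3] [ 59.9  45.3 129.6]
-5 [271 203  28  49 766] [-65.6 -44.5 120.7] [-19.  -19.6 128.9]
-5 [341 203  29  49 779] [-64.7  19.4 119.8] [-18.8  44.8 128.1]
-5 [292 310   9  28  98] [-166.6  -28.3  119.1] [-132.6  -19.4  127.2]
-5 [339 310   9  28 107] [-164.9   19.4  119.2] [-132.3   28.1  127. ]
123 [233  79  33  32 973] [ 69.2 -38.9   4.1] [ 82.6 -24.5  10.2]
123 [292  79   4  32  97] [ 69.2 -12.    3.9] [ 82.6 -10.9   9.7]
123 [344  79   6  32 139] [69.2 10.6  3.6] [82.6 12.5  9.9]
123 [376  79  33  32 969] [69.2 24.9  4.3] [82.6 39.2 10. ]
123 [291 343  10  15 121] [-71.3 -16.6   3.8] [-66.1 -11.4  13.9]
123 [338 343  11  15 140] [-71.9  10.7   3.9] [-65.5  16.5  14. ]
135 [  286    27    68   335 14571] [-62.8 -15.4 -11. ] [101.6  15.1  -1.3]
135 [264  78  29  36 974] [ 68.9 -22.8  -8.9] [ 82.8 -11.7   2. ]
135 [348  78  30  36 971] [69.  12.1 -8.3] [82.9 23.1  2. ]
```

Centred to 0.2 mm and about 0.7 mm above the saddles. Lowering 0.8 mm, then release and rise.

{"method": "jog_arm", "body": {
  "rows": [
    [[0,0,0.4],[0,0,0]],
    [[0,0,0.8],[0,0,0]],
    [[0,0,0.8],[0,0,0]]
  ]
}}

```text
time: 8.1
tool_pos: [558.4, -64.6, 136.2]
tcp_rot: [-180.0, 0.0, 80.8]
ft_force: [-0.2, 0.4, -2.3]
finger_gap: 17.1
grip_force: 59.2
```

{"method": "jog_arm", "body": {
  "rows": [
    [[0,0,0],[0,0,0]],
    [[0,0,0],[0,0,0]],
    [[0,0,0],[0,0,0]],
    [[0,0,0],[0,0,0]],
    [[0,0,0],[0,0,0]],
    [[0,0,0],[0,0,0]]
  ],
  "grip": 36
}}

```text
time: 8.7
tool_pos: [558.4, -64.6, 136.2]
tcp_rot: [180.0, -0.0, 80.8]
ft_force: [0.9, -0.1, -0.2]
finger_gap: 36.1
grip_force: 0.0
```

{"method": "jog_arm", "body": {
  "rows": [
    [[0,0,-3],[0,0,0]],
    [[0,0,-10],[0,0,0]],
    [[0,0,-25],[0,0,0]],
    [[0,0,-50],[0,0,0]],
    [[0,0,-80],[0,0,0]],
    [[0,0,-110],[0,0,0]],
    [[0,0,-120],[0,0,0]],
    [[0,0,-120],[0,0,0]],
    [[0,0,-120],[0,0,0]]
  ]
}}

```text
time: 9.6
tool_pos: [558.1, -64.6, 255.5]
tcp_rot: [-180.0, -0.0, 80.8]
ft_force: [-0.2, 0.1, 0.5]
finger_gap: 35.9
grip_force: 0.0
```

```bash
python3 - <<'E'
from m import *
s,im,W,L,P,p=meas('w6')
g=(W[...,2]>134)&(W[...,2]<147)&(np.abs(L[...,1])<11)&(L[...,0]>-110)
Q=W[g]; q=L[g]; print('bar',q.min(0),q.max(0))
for lo in range(-100,100,25):
    k=(q[:,0]>lo)&(q[:,0]<lo+25); print(lo,k.sum(),np.median(Q[k,2]) if k.any() else 0)
hsv=cv2.cvtColor(im,cv2.COLOR_BGR2HSV)
m=((hsv[...,0]<8)|(hsv[...,0]>172))&(hsv[...,1]>150)&(hsv[...,2]>60)&(W[...,2]>80)&(W[...,2]<130)
H=L[m]; print('handle',m.sum(),H.mean(0),H.min(0),H.max(0),W[m].mean(0),W[m][:,2].max())
E
```

```text
{'tool_pos': array([558.13, -64.56, 255.48]), 'tcp_rot': array([-179.96,   -0.  ,   80.78]), 'ft_force': array([-0.24,  0.1 ,  0.48]), 'finger_gap': np.float64(35.89), 'grip_force': np.float64(0.0)}Traceback (most recent call last):
  File "<stdin>", line 2, in <module>
  File "m.py", line 6, in meas
    Q=L[(np.abs(L[...,2]+3)<10)&(np.abs(L[...,1])<20)&(L[...,0]>50)]; print(Q.min(0),Q.max(0))
                                                                            ~~~~~^^^
    return umr_minimum(a, axis, None, out, keepdims, initial, where)
ValueError: zero-size array to reduction operation minimum which has no identity
```

View pics/w6.png

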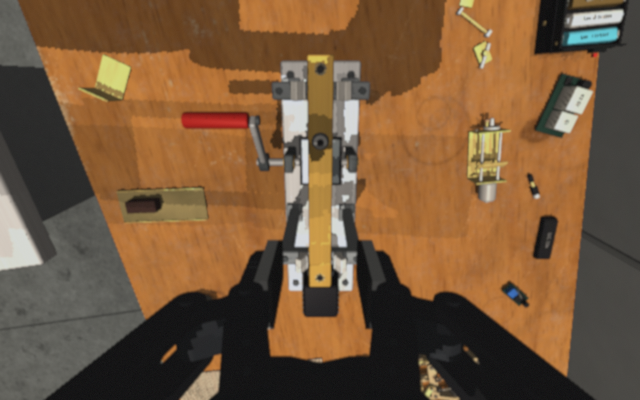

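The bar now lies across both saddles (column 320, rows 55–287, screw at (320,142)) and the handle is at (215,120). Measuring both.

```bash
python3 - <<'E'
from h import *
s=r.sense(); im,d,W,P,p=cloud('wrist'); L=tool(W.reshape(-1,3),s).reshape(W.shape)
g=(W[...,2]>134)&(W[...,2]<147)&(np.abs(L[...,1])<11)&(L[...,0]>-110)
Q=W[g]; q=L[g]; print('bar',q.min(0),q.max(0))
for lo in range(-100,100,25):
    k=(q[:,0]>lo)&(q[:,0]<lo+25); print(lo,k.sum(),np.median(Q[k,2]),q[k,1].min(),q[k,1].max())
g=(W[...,2]>125)&(W[...,2]<133.5)&(np.abs(L[...,1])>20)&(np.abs(L[...,1])<45); t=L[g]
for sg in(1,-1): k=t[t[:,0]*sg>0]; print('posts',k.min(0),k.max(0))
hsv=cv2.cvtColor(im,cv2.COLOR_BGR2HSV)
m=((hsv[...,0]<8)|(hsv[...,0]>172))&(hsv[...,1]>150)&(hsv[...,2]>60)&(W[...,2]>80)&(W[...,2]<130)&(L[...,1]<-50)
H=L[m]; print('handle',m.sum(),H.mean(0),H.min(0),H.max(0),W[m].mean(0),np.percentile(W[m][:,2],[5,50,95]))
v,u=np.nonzero(m); print('px',u.min(),u.max(),v.min(),v.max())
E
```

```text
bar [-98.31036177 -10.69830567 107.58993193] [101.51893838  10.85957876 120.0274793 ]
-100 473 139.13936168570854 -10.673913934770251 10.665449256623843
-75 555 139.185394865854 -10.599073142249548 10.346327221074038
-50 594 139.16654768127992 -9.20880615395118 10.774597857197502
-25 666 139.11379463703423 -9.145503881516158 10.640389221233386
0 701 139.19715255395766 -8.900012830537946 10.85381972457661
25 779 139.48575885331644 -8.653833350296088 10.789175219583603
50 853 139.1671439575669 -10.698305667961252 10.420837361012595
75 953 139.21493603358954 -8.974334338530978 10.859578763331642
posts [ 69.01693299 -37.67682783 121.31312305] [ 82.7426424   39.97873539 128.22412345]
posts [-79.71468558 -34.34050798 122.34957865] [-66.24476592  34.02008743 129.59154968]
handle 989 [ 50.63062734 -90.80029657 144.92645091] [  43.09930829 -120.10089685  141.91669827] [ 56.59419207 -62.54326928 150.17371919] [4.75835953e+02 1.67812314e-01 1.09878752e+02] [107.27306209 110.07067758 111.82470298]
px 182 248 113 128
```

The bar is level (top at 139.2 mm all along) and centred to about 0.2 mm lengthwise and 0.5 mm across. The mark lies 36 mm to +y, so 2θ = atan2(75, 36.2), θ ≈ 32.1°. The handle should then go from (y 49.5, z 104.5) to (y 15.6, z 123.3). I turn the wrist and go above the handle.

{"method": "jog_arm", "body": {
  "rows": [
    [[10,-20,0],[0,0,-0.149]],
    [[20,-45,0],[0,0,-0.298]],
    [[35,-70,0],[0,0,-0.447]],
    [[45,-85,0],[0,0,-0.596]],
    [[49,-91,0],[0,0,-0.745]],
    [[50,-93,0],[0,0,-0.894]],
    [[50,-93,0],[0,0,-1.043]],
    [[50,-93,0],[0,0,-1.192]],
    [[50,-93,0],[0,0,-1.341]],
    [[50,-93,0],[0,0,-1.49]]
  ]
}}

```text
time: 10.7
tool_pos: [473.8, -0.2, 254.4]
tcp_rot: [-180.0, -0.2, 166.5]
ft_force: [-1.0, 1.0, -0.3]
finger_gap: 36.2
grip_force: 0.0
```

{"method": "jog_arm", "body": {
  "rows": [
    [[0,0,20],[0,0,-0.081]],
    [[0,0,55],[0,0,-0.081]],
    [[0,0,90],[0,0,-0.081]],
    [[0,0,105],[0,0,-0.081]],
    [[0,0,110],[0,0,-0.081]],
    [[0,0,110],[0,0,-0.081]],
    [[0,0,110],[0,0,-0.081]],
    [[0,0,110],[0,0,-0.081]]
  ]
}}

```text
time: 11.5
tool_pos: [475.9, -0.5, 148.0]
tcp_rot: [180.0, 0.2, 170.8]
ft_force: [1.1, 0.4, -0.5]
finger_gap: 35.7
grip_force: 0.0
```

```bash
cat > k.py <<'E'
from h import *
def hm(f):
    s=r.sense(); print({k:np.round(s[k],2) for k in('time','tool_pos','tcp_rot','ft_force','finger_gap','grip_force')})
    im,d,W,P,p=cloud('wrist'); cv2.imwrite('pics/%s.png'%f,im); L=tool(W.reshape(-1,3),s).reshape(W.shape)
    hsv=cv2.cvtColor(im,cv2.COLOR_BGR2HSV)
    m=((hsv[...,0]<8)|(hsv[...,0]>172))&(hsv[...,1]>150)&(hsv[...,2]>50)&(W[...,2]>80)&(W[...,2]<150)&(np.abs(L[...,0])<60)&(np.abs(L[...,1])<60)
    H=L[m]; print('handle',m.sum(),H.min(0),H.max(0),np.percentile(W[m][:,2],[5,50,95]))
    for lo in range(-40,45,10):
        k=(H[:,0]>lo)&(H[:,0]<=lo+10)
        if k.sum()>20: print(lo,k.sum(),H[k,1].min().round(1),H[k,1].max().round(1))
    g=(W[...,2]>137)&(W[...,2]<141.5)&(hsv[...,0]>15)&(hsv[...,0]<38)&(hsv[...,1]>90); q=L[g]
    if len(q): print('bar',len(q),q.min(0),q.max(0),np.median(W[g][:,2]))
    return s,im,W,L,P,p
E
python3 -c "
from k import *
hm('w7')"
```

```text
{'time': np.float64(11.5), 'tool_pos': array([ 4.7586e+02, -4.5000e-01,  1.4803e+02]), 'tcp_rot': array([1.7999e+02, 1.7000e-01, 1.7079e+02]), 'ft_force': array([ 1.08,  0.36, -0.51]), 'finger_gap': np.float64(35.73), 'grip_force': np.float64(0.0)}
handle 1873 [-26.601494    -6.8385528   35.12774069] [30.83963869  7.19719387 45.61027081] [106.64356773 110.05509568 111.57452126]
-30 159 -6.0 6.1
-20 268 -5.9 6.1
-10 289 -6.4 7.2
0 341 -6.4 7.1
10 363 -6.3 7.0
20 388 -6.8 6.9
30 65 -5.6 5.7
bar 655 [-101.07980655 -148.77378739    7.66400456] [-79.76708325 -60.10729067  11.25961877] 139.08630120013598
```

The handle is centred in tool y to 0.1 mm. Lowering onto it with the fingers still open.

{"method": "jog_arm", "body": {
  "rows": [
    [[1,0,12],[0,0,0]],
    [[2,0,28],[0,0,0]],
    [[2,0,44],[0,0,0]],
    [[2,0,54],[0,0,0]],
    [[2,0,58],[0,0,0]],
    [[2,0,58],[0,0,0]],
    [[2,0,58],[0,0,0]]
  ]
}}

```text
time: 12.25
tool_pos: [473.1, -0.1, 88.8]
tcp_rot: [180.0, 0.0, 170.8]
ft_force: [0.4, -0.4, -0.0]
finger_gap: 36.0
grip_force: 0.0
```

{"method": "jog_arm", "body": {
  "rows": [
    [[0,0,0],[0,0,0]],
    [[0,0,0],[0,0,0]],
    [[0,0,0],[0,0,0]],
    [[0,0,0],[0,0,0]],
    [[0,0,0],[0,0,0]]
  ],
  "grip": 20,
  "force": 30
}}

```text
time: 12.75
tool_pos: [472.7, -0.0, 88.3]
tcp_rot: [180.0, 0.0, 170.8]
ft_force: [0.5, 0.1, 0.1]
finger_gap: 19.7
grip_force: 0.0
```

Caged at 19.7 mm round the 15 mm rod. Dragging it along the arc to θ ≈ 32°.

{"method": "jog_arm", "body": {
  "rows": [
    [[0,-3.6,-3.3],[0,0,0]],
    [[0,-7.4,-6.4],[0,0,0]],
    [[0,-11.4,-9.2],[0,0,0]],
    [[0,-15.6,-11.7],[0,0,0]],
    [[0,-19.9,-14],[0,0,0]],
    [[0,-24.4,-15.9],[0,0,0]],
    [[0,-29,-17.5],[0,0,0]],
    [[0,-32.5,-18.4],[0,0,0]],
    [[0,-34,-18.8],[0,0,0]],
    [[0,-34,-18.8],[0,0,0]]
  ]
}}

```text
time: 13.75
tool_pos: [467.1, -33.9, 106.9]
tcp_rot: [-180.0, -0.0, 170.8]
ft_force: [0.6, 1.4, 1.3]
finger_gap: 19.7
grip_force: 1.1
```

{"method": "jog_arm", "body": {
  "rows": [
    [[0,0,0],[0,0,0]],
    [[0,0,0],[0,0,0]],
    [[0,0,0],[0,0,0]],
    [[0,0,0],[0,0,0]],
    [[0,0,0],[0,0,0]],
    [[0,0,0],[0,0,0]]
  ],
  "grip": 8,
  "force": 40
}}

```text
time: 14.35
tool_pos: [467.2, -33.6, 106.9]
tcp_rot: [-180.0, -0.0, 170.8]
ft_force: [0.9, 1.8, 2.8]
finger_gap: 13.6
grip_force: 38.9
```

```bash
python3 - <<'E'
from k import *
s,im,W,L,P,p=hm('w8')
# posts and bar in the tool frame
g=(W[...,2]>120)&(W[...,2]<147)&(L[...,0]<-45)&(L[...,0]>-140)
n,l,st,ce=cv2.connectedComponentsWithStats(g.astype(np.uint8))
for i in range(1,n):
    if st[i,4]>60: print(st[i],L[l==i].min(0).round(1),L[l==i].max(0).round(1))
E
```

```text
{'time': np.float64(14.35), 'tool_pos': array([467.16, -33.56, 106.94]), 'tcp_rot': array([-1.8000e+02, -1.0000e-02,  1.7079e+02]), 'ft_force': array([0.85, 1.8 , 2.76]), 'finger_gap': np.float64(13.6), 'grip_force': np.float64(38.9)}
handle 3806 [-37.98619504  -7.79900926 -24.72754387] [27.58205814  7.18444484 -9.64884211] [124.36314347 128.75276595 130.33450401]
-30 462 -6.6 6.3
-20 571 -7.1 7.2
-10 593 -6.8 6.9
0 639 -6.8 6.9
10 723 -7.8 7.2
20 799 -7.0 7.0
[420 384  18  16  83] [-71.4  52.3 -23.5] [-62.3  58.2 -13.4]
```

View pics/w8.png

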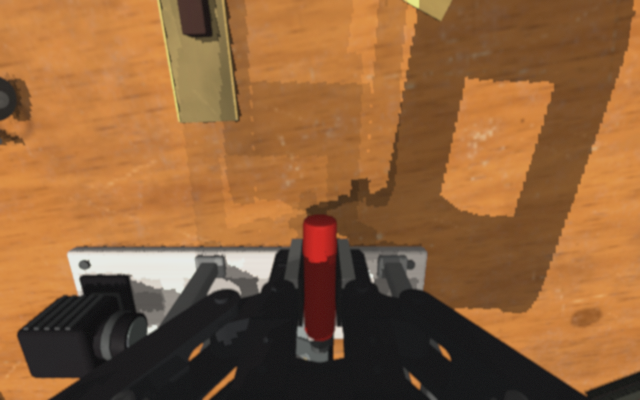

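The handle is squeezed (38.9 N) and centred between the pads at (320,280). Its travel from rest is 34.1 mm against 33.95 wanted, so θ ≈ 32.3–33°, about 1–2 mm at the mark. One side view to check the bar before handing in.

```bash
python3 - <<'E'
from h import *
s=r.sense(); print(s['time'],s['tool_pos'].round(1),s['qd'].round(2),s['grip_force'])
im,d,W,P,p=cloud('side'); cv2.imwrite('pics/s2.png',cv2.resize(im[130:240,270:400],None,fx=5,fy=5,interpolation=cv2.INTER_CUBIC))
hsv=cv2.cvtColor(im,cv2.COLOR_BGR2HSV); g=(W[...,2]>131)&(W[...,2]<143)&(hsv[...,0]>15)&(hsv[...,0]<38)&(hsv[...,1]>90); g[:,:270]=0; g[:,400:]=0
q=W[g]; o=(q[:,:2]-[559.4,-63.2])@np.array([[.987,.160],[-.160,.987]]); k=(np.abs(o[:,0])<25)
print('bar',k.sum(),o[k].min(0),o[k].max(0),np.percentile(q[k,2],[10,50,90]))
E
```

```text
14.4 [467.2 -33.6 107. ] [-0.04  0.05  0.04  0.07 -0.05  0.01] 38.903034925460815
bar 322 [-14.45534913 -98.65366764] [ 19.82460597 101.2561755 ] [133.74411072 137.18917184 138.34845739]
```

View pics/s2.png

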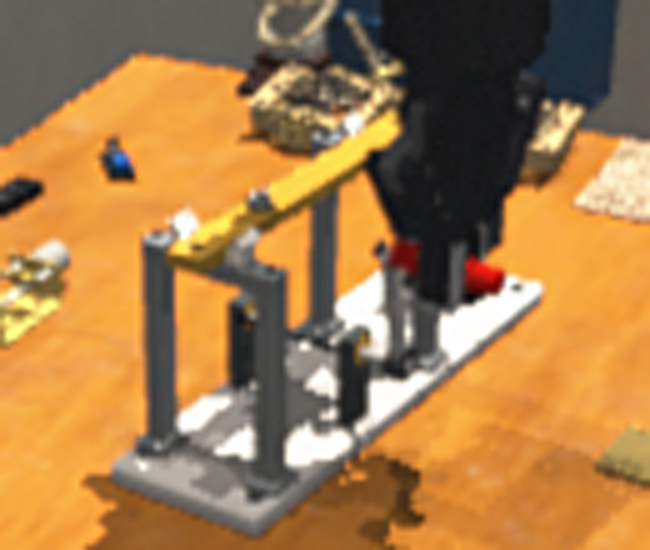

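The side view shows the bar seated between the cheeks of the near portal, (240,225), and running to the far one, with the fingers on the red handle at (440,270), clear of the bar. A short hold, then hand in.

{"method": "jog_arm", "body": {
  "rows": [
    [[0,0,0],[0,0,0]],
    [[0,0,0],[0,0,0]],
    [[0,0,0],[0,0,0]],
    [[0,0,0],[0,0,0]],
    [[0,0,0],[0,0,0]]
  ]
}}

```text
time: 14.95
tool_pos: [467.2, -33.6, 107.0]
tcp_rot: [180.0, -0.0, 170.8]
ft_force: [-0.4, 2.1, 2.9]
finger_gap: 13.6
grip_force: 38.9
```

```bash
python3 -c "
from bench import r
print(r.hand_in())"
```

```text
the job is handed in; nothing more can be done
None
```

I handed the job in at about 15 s, with the bar down on both saddles, centred and let go, and the crank gripped at about 32–33° (32.1° wanted). The mirror angle comes from geometry, not from the stand camera's view, and the hand-in returned no verdict.

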